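Camera board test: uncap the lens, flip the catch, hold the contact lever

ROBOT

A 6-joint arm with a two-finger parallel gripper is mounted at the origin on the work surface. World frame = base frame: x ahead of the robot, y to its left, z up, the work surface at z = 0. Lengths are in m, angles in rad, forces in N, time in s.
With the tool pointing down it reaches from about 0.225 to 0.725 m from the base axis. Payload 3.1 kg.
Tool frame: the origin (TCP) lies midway between the tips of the shut fingers; the grasp point (between the pads) lies 19 mm behind it; z points along the fingers, y is the line along which they close (so a half turn about z gives the same grasp; the last joint's range is limited). The gripper opens to 85 mm and grips with 20 to 120 N. Pads are 22 mm wide; open, the fingers measure 114 mm over their backs; the gripper's body (76 mm by 85 mm) begins 54 mm behind the grasp point. The pads swing forward as they close: fully open they stand 13 mm farther back than shut.
Start: joints at [-1.261, 0.048, 0.099, 1.622, 0, 1.443], TCP at [0.223, -0.475, 0.231] pointing down, gripper open.
Joint ranges: [-2.91, 2.91], [-0.99, 1.94], [-1.21, 1.42], [-2.12, 2.29], [-1.49, 1.47], [-3.14, 3.14]. Speed limits (rad/s): [2.79, 2.79, 3.14, 3.14, 3.14, 3.14].

INTERFACE

Orientations are given as [roll, pitch, yaw] about the fixed x, y, z axes, in that order (R = Rz(yaw) Ry(pitch) Rx(roll)).
In Python, from plant import arm gives the robot as it stands. The module is installed in compiled form; this text tells all that it offers.
- The arm moves only by the tool step_arm, never from a script. Its argument "commands" is a list of rows, each a list of 7 numbers: the shift along the tool's x, y, z each as a share of 12 cm, from -1 to 1, then the turn, a rotation vector about the tool's x, y, z each as a share of 360 degrees, from -1 to 1, then the closure, from 0 (fully open) to 1 (shut). In form: [[dx, dy, dz, ax, ay, az, claw], ...]. A call has 1 to 8 rows; each row is the pose to reach, as a shift and turn from the pose commanded when the call began, along the tool's axes at that moment, turning the shorter way round; what a row does not reach only later rows make up. A row lasts 1/8 s, in which the tool goes at most 62.5 mm and 10.7 degrees, less where a joint would pass 70% of its speed; a pose out of reach is approached as far as the arm can. A call with a number of a shift or a turn outside -1 to 1 is refused whole. A call with a gripper value outside its range is refused whole. The fingers move at their own pace and stop on an object; "grip_force" is the grip in N (left out, the last holds). Time passes only in rows, so rows that repeat a pose let the fingers close. It gives the time, the measured TCP pose, the force, the opening and the grip force at its end, in the units of the state.
- arm.read_state(): the state, without advancing time (a new reading comes with each control period).
- arm.grab_frame(name): name is "side" or "top"; returns a dict with "img" (480x640x3 uint8, blue, green, red), "z_map" (480x640 float32, m along the optical axis (not along the pixel's ray), 0 where there is no reading), "K" (3x3 intrinsics, pixels), "eye" and "orientation" of the camera in the world. Camera axes: x right, y down, z forward; pixel columns grow to the right and rows downward; lengths in m; the calibration is good to about 2 mm. A picture is of the moment at which its call begins.
- arm.finish_job(): hands the job in; it is judged then, once.
The state is a dict: "time_s": time; "qpos": joint angles; "joint_velocities": joint speeds; "joint_efforts": joint torques, N m; "eef_pos": TCP position; "tcp_rot": TCP orientation; "ft_force": force on the tool from outside, world axes, zero at the start; "torque": the same for the moment, N m; "gripper_width": finger opening in m; "gripper_force": force on a finger pad.
Only numpy, scipy, OpenCV 4.12 (cv2) and the standard library are available. Lean on these libraries where they do the work, as an engineer would, in place of code of your own. Each camera call takes 0.05 s, during which the arm holds its last target. There are 200 camera calls.

TASK

Test the camera board in the bench fixture: lift the black dust cap off the lens and set it down, upright as it came, into the round recess of the grey cap holder. Then flip the steel safety catch that bars the lever up and right over to its other side, and only after that pull the lever towards the robot all the way to its stop, so that the contact slide meets the board. The lever springs back when let go: finish while gripping it at its stop and keep holding; do not disturb the other things on the bench.

Things in the scene. Friction and masses are not known exactly. Their poses are not given: they have to be found in the camera images.
- fixture: Test fixture fixed to the bench: dark steel base 240 x 200 x 12 mm, origin at the centre of its underside; x axis away from the robot (yaw up to 0.3 rad), y left, z up. Near end: white nest with a board whose camera lens stands up; behind it a grey contact slide (40 mm high), then the lever between two grey cheeks (67 mm high), with the steel catch across the front of its shank.
- cap: Black plastic dust cap, a plain cylinder 42 mm in diameter, 36 mm high, 20 to 45 g, closed on top, open below, loose on the lens (1.5 mm play). Origin: centre of its open underside, z up; on the lens 50 mm above the bench and 6 mm above the camera body (38 x 38 mm). The lens reaches 24 mm up into it: raise it by more than that to free it.
- lens_top (a point): Centre of the top of the lens (32 mm diameter), 74 mm above the bench, 75 mm from the fixture's origin towards the robot; axes as the fixture's.
- holder: Grey plastic cap holder, a fixed flat square block 84 x 84 x 14 mm with one round recess 50 mm in diameter and 8 mm deep in its middle; on the left or the right of the fixture. Origin: centre of its underside on the bench.
- holder_seat (a point): Centre of the recess's floor, 6 mm above the bench, 8 mm below the block's top; the cap's underside belongs here.
- catch (a joint): Angle of the safety catch about its level hinge (along the fixture's x). 0: closed, lying level to the left across the front of the lever's shank, which it blocks; pi/2: upright; 2.7: its stop, flipped over to the right. No spring, little friction: it falls back to 0 from before upright and falls on to 2.7 by itself from past upright.
- catch_tab (a point): Centre of the round steel tab at the catch's free end, a disc 26 mm in diameter, 12 mm thick along the fixture's x (flat faces towards and away from the robot), to be pinched along the fixture's x. 120 mm from catch_hinge; when closed 100 mm above the bench, 75 mm left of the lever's middle. The bar is 10 mm thick (x), 14 mm tall.
- catch_hinge (a point): Point on the catch's hinge axis, in the fixture's frame at x +39, y -45, z 100 mm. Its axes are the fixture's. The tab moves about it in the upright plane of the fixture's y and z: at angle a it is 120 mm x (cos a to the left, sin a up).
- lever (a joint): Angle of the lever about its level hinge (along the fixture's y). 0: at rest, leaning 0.5 rad away from the robot; grows as its top is pulled towards the robot; 0.7: its stop (leaning 0.2 rad towards the robot). A spring pulls it back: about 3 to 4 N at the grip at 0 and 7 N at the stop. With the catch closed it is blocked at about 0.04.
- lever_grip (a point): Centre of the lever's black cross grip, a cylinder 26 mm in diameter and 46 mm long along the fixture's y, with flat ends; on top of a round shank 14 mm in diameter. 140 mm from lever_hinge; 173 mm above the bench at rest, 187 mm at the stop.
- lever_hinge (a point): Point on the lever's hinge axis, 50 mm above the bench, in the fixture's frame at x +30, y 0. Its axes are the fixture's: at angle a the grip is 140 mm x (sin(0.5 - a) along the fixture's x, cos(0.5 - a) up) from here.
- bowl: Bystander: small steel bowl with screws, 96 mm in diameter, 30 mm high, loose; it stands on the side where the holder is not. Origin under its centre. Leave it alone.
- screwdriver: Bystander: red-handled screwdriver 170 mm long, lying along x to the left of the fixture. Leave it alone.
- egg_cup: Bystander: green cup, 52 mm in diameter, 62 mm high, left and beyond. Origin under its centre. Leave it alone.
- flux_bottle: Bystander: grey bottle with yellow cap, 62 mm in diameter, 150 mm high, right and beyond. Origin under its centre. Leave it alone.
- tweezers: Bystander: dark steel tweezers, about 120 mm long, 8 mm high, lying along x to the right of the fixture. Leave them alone.
Mind the look-alikes: they are no part of the job. Of the things that look like the cap, the largest one is meant. There is more than one size of the holder; the one meant has the size given above.

How it is judged:
By the outcome, as a careful person would: the job done as asked, in the order asked, and still so for the second after the job is handed in, while the arm keeps its last pose, push and grip.
It also fails if it takes over 64 s, if anything falls off the work surface, if the arm or the gripper's body presses on something with over 40 N, if the wrist force passes 120 N, or if a joint passes its speed limit or range.

## Working session

There is one attempt and no reset: what is moved stays moved. The work goes in short steps, Python scripts to look and compute and a tool call to move; the robot and the scene stay as the last step left them, time stands still between calls to the robot, and variables do not carry over. Pictures are saved under pics/ and viewed, at most 10 in all, crops included, and the job is handed in when it is done.

Besides the shell and the picture viewer there is one more tool, called after "Emit:" in YAML: its name, and indented under it one key for each argument. step_arm: Moves the arm, as the interface text tells. Shift numbers are shares of 12 cm and turn numbers shares of 360 degrees, none past 1 either way. Its arguments: {"type":"object","properties":{"commands":{"type":"array"},"grip_force":{"type":"number"}},"required":["commands"]}

```bash
mkdir -p pics; cat > h.py <<'E'
import numpy as np, cv2
from plant import arm
from scipy.spatial.transform import Rotation as R
def cloud(f):
    K=np.array(f["K"]);z=f["z_map"];v,u=np.mgrid[:480,:640]
    c=np.stack([(u-K[0,2])/K[0,0]*z,(v-K[1,2])/K[1,1]*z,z],-1)
    o=np.array(f["orientation"]);
    M=o if o.shape==(3,3) else (R.from_euler('xyz',o).as_matrix() if o.size==3 else R.from_quat(o).as_matrix())
    return c@M.T+np.array(f["eye"])
E
python3 - <<'E'
from h import *
for n in("top","side"):
    f=arm.grab_frame(n);cv2.imwrite(f"pics/{n}0.png",f["img"]);np.savez(f"{n}0.npz",**f)
    print(n,f["K"],f["eye"],f["orientation"]);P=cloud(f)
    for v,u in((240,320),(400,320),(240,150),(240,500)):print(v,u,P[v,u].round(3))
print(arm.read_state())
E
```

```text
top [[621.80281095   0.         325.52575884]
 [  0.         621.80281095 243.48128837]
 [  0.           0.           1.        ]] [ 0.31053881 -0.01833266  1.64536652] [-3.05026433e+00  1.92767592e-03 -1.54093889e+00]
240 320 [0.468 0.004 0.016]
400 320 [ 0.155 -0.012  0.653]
240 150 [0.456 0.455 0.003]
240 500 [ 0.484 -0.474 -0.001]
side [[508.7512454    0.         321.13057206]
 [  0.         508.7512454  244.16411287]
 [  0.           0.           1.        ]] [ 0.30700843 -0.8965725   0.63230397] [-2.0901057  -0.00311802 -0.19630693]
240 320 [0.526 0.209 0.   ]
400 320 [ 0.421 -0.326  0.013]
240 150 [ 0.239 -0.503  0.423]
240 500 [ 0.883 -0.019  0.088]
{'time_s': 0.1, 'qpos': array([-1.26079437e+00,  4.86678489e-02,  9.77268057e-02,  1.62199473e+00,
        1.17282708e-06,  1.44297795e+00]), 'joint_velocities': array([ 0.00065013, -0.00085346,  0.00445149,  0.00042044, -0.0004246 ,
       -0.00040671]), 'joint_efforts': array([ 2.35183215e-03, -3.39849436e+01,  3.20936179e+01,  1.57942995e-02,
       -1.60139302e-04, -5.18725329e-06]), 'eef_pos': array([ 0.22239066, -0.47495363,  0.23022492]), 'tcp_rot': array([-3.13947081e+00, -2.73879425e-04,  4.37820043e-01]), 'ft_force': array([ 0.32545061,  0.39783154, -0.13655214]), 'torque': array([-0.08149707, -0.00972887,  0.05910344]), 'gripper_force': 0.0, 'gripper_width': 0.08528568846294907}
```

View pics/top0.png

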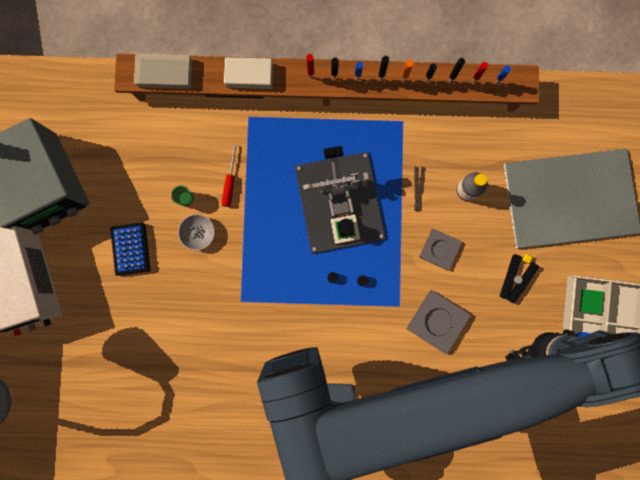

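View pics/side0.png

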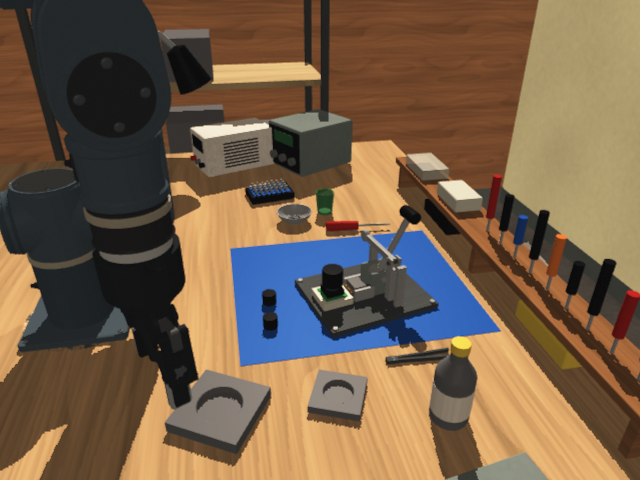

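The top view shows the cap on the lens at (346,228), the fixture base around (341,202), and the lever grip at (333,153). The catch tab is near (308,186). There are two holders: a small one at (441,250) with sides of about 31 px (about 84 mm), and a larger decoy at (440,322). In the side view, the cap is at (332,278), the grip at (410,214), and two small decoy caps lie on the mat.

```bash
python3 - <<'E'
from h import *
T=dict(np.load("top0.npz"));S=dict(np.load("side0.npz"))
P=cloud(T);Q=cloud(S)
def ray(f,uv,z):
    K=f["K"];M=R.from_euler('xyz',f["orientation"]).as_matrix()
    d=M@np.array([(uv[0]-K[0,2])/K[0,0],(uv[1]-K[1,2])/K[1,1],1]);e=f["eye"];return e+d*(z-e[2])/d[2]
img=T["img"];hsv=cv2.cvtColor(img,cv2.COLOR_BGR2HSV)
# fixture: not blue inside mat
m=((hsv[...,0]<100)|(hsv[...,0]>130)|(hsv[...,1]<120)).astype(np.uint8)
m[:120]=0;m[300:]=0;m[:,:250]=0;m[:,398:]=0
m=cv2.morphologyEx(m,cv2.MORPH_OPEN,np.ones((25,25)))
c=max(cv2.findContours(m,0,2)[0],key=cv2.contourArea)
r=cv2.minAreaRect(c);b=np.array([ray(T,p,.012) for p in cv2.boxPoints(r)])
print("base",b.round(4),b.mean(0),np.linalg.norm(np.diff(b,axis=0),axis=1))
for i in range(2):
    d=b[i+1]-b[i];print("edge yaw",np.arctan2(d[1],d[0]))
# cap top
def reg(P,z0,z1,ulo,uhi,vlo,vhi,n):
    k=np.zeros((480,640),bool);k[vlo:vhi,ulo:uhi]=1
    k&=(P[...,2]>z0)&(P[...,2]<z1);k=k.astype(np.uint8)
    nn,l,s,ce=cv2.connectedComponentsWithStats(k)
    for i in range(1,nn):
        if s[i,4]>12:
            p=P[l==i];print(n,s[i,4],ce[i].round(1),p.mean(0).round(4),p.min(0).round(4),p.max(0).round(4))
reg(P,.076,.098,325,365,208,250,"captop")
reg(P,.155,.2,315,350,135,175,"grip")
reg(P,.09,.12,295,380,165,215,"catch")
reg(P,.006,.03,410,480,225,275,"holder top")
reg(P,.006,.03,400,480,285,355,"big holder")
reg(Q,.14,.2,380,430,195,235,"grip side"); reg(Q,.08,.1,315,350,255,300,"cap side");reg(Q,.085,.12,350,410,220,290,"catch side")
# holder dark mask
for (u0,u1,v0,v1) in((415,470,225,275),(402,480,285,358)):
    g=(hsv[v0:v1,u0:u1,1]<70).astype(np.uint8);g=cv2.morphologyEx(g,cv2.MORPH_OPEN,np.ones((5,5)))
    c=max(cv2.findContours(g,0,2)[0],key=cv2.contourArea)+np.array([u0,v0])
    b=np.array([ray(T,p,.014) for p in cv2.boxPoints(cv2.minAreaRect(c))])
    print("holder",b.mean(0).round(4),np.linalg.norm(np.diff(b,axis=0),axis=1))
s=np.s_[120:270,280:480]
cv2.imwrite("pics/crop0.png",cv2.resize(img[s],None,fx=4,fy=4,interpolation=cv2.INTER_CUBIC))
E
```

```text
base [[ 0.669   0.081   0.012 ]
 [ 0.7149 -0.115   0.012 ]
 [ 0.4771 -0.1676  0.012 ]
 [ 0.4323  0.0259  0.012 ]] [ 0.57334139 -0.04392023  0.012     ] [0.20134874 0.24358773 0.19869564]
edge yaw -1.340710624091921
edge yaw -2.923741234240787
captop 211 [345.6 226.3] [ 0.4983 -0.0604  0.0859] [ 0.4776 -0.0794  0.0772] [ 0.5196 -0.041   0.0963]
grip 220 [333.1 152.5] [ 0.6641 -0.0232  0.1806] [ 0.6499 -0.0471  0.1551] [0.6813 0.0015 0.1925]
catch 360 [332.6 181.3] [ 0.6085 -0.0244  0.106 ] [ 0.5848 -0.09    0.0901] [0.6365 0.05   0.1193]
catch 34 [365.4 176. ] [ 0.6248 -0.1064  0.1034] [ 0.6167 -0.1128  0.0903] [ 0.6357 -0.1004  0.1145]
holder top 886 [440.2 249. ] [ 0.4542 -0.313   0.0131] [ 0.3995 -0.3674  0.006 ] [ 0.5071 -0.26    0.0254]
big holder 2043 [438.2 321.6] [ 0.2644 -0.3094  0.0176] [ 0.182  -0.3914  0.006 ] [ 0.3457 -0.229   0.0298]
grip side 357 [408.6 217.4] [ 0.6604 -0.0309  0.1704] [ 0.6399 -0.0501  0.1401] [6.826e-01 2.000e-04 1.859e-01]
cap side 219 [332.4 270.1] [ 0.4974 -0.0635  0.0845] [ 0.4773 -0.0827  0.0802] [ 0.5179 -0.0388  0.0874]
catch side 669 [385.6 252.9] [ 0.6118 -0.0445  0.1014] [ 0.5853 -0.1157  0.085 ] [0.6428 0.0483 0.1193]
holder [ 0.4537 -0.3135  0.014 ] [0.08149687 0.0830332  0.08133822]
holder [ 0.2649 -0.3107  0.014 ] [0.11888572 0.12004599 0.11845514]
```

View pics/crop0.png

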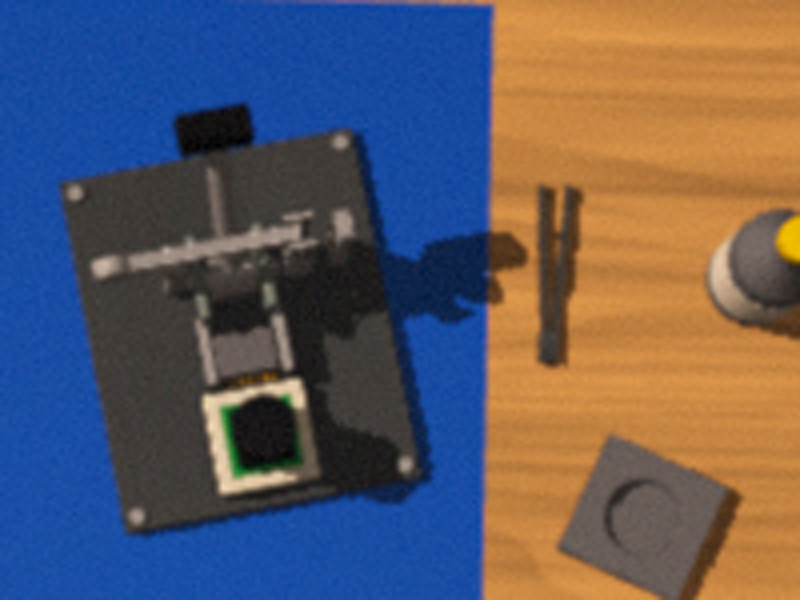

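The crop confirms the fixture at about (0.572, -0.044) with yaw about 0.222. The cap is at (0.499, -0.0605) and its top measures 86 mm, as given. The holder at (0.454, -0.313) measures 82 mm on a side, so it is the right one; the other is 119 mm. Next I move above the cap with the fingers set to close along the fixture's x.

Emit:
step_arm:
  commands:
    - [0.888, -0.538, 0, 0, 0, 0, 0]
    - [0.888, -0.538, 0, 0, 0, 0, 0]
    - [0.888, -0.538, 0, 0, 0, 0, 0]

```text
time_s: 0.48
eef_pos: [0.2934, -0.3686, 0.2312]
tcp_rot: [-3.14, -0.001, 0.444]
ft_force: [0.5, -0.9, -0.7]
gripper_width: 0.0858
gripper_force: 0.0
```

Emit:
step_arm:
  commands:
    - [0.888, -0.538, 0, 0, 0, 0, 0]
    - [0.888, -0.538, 0, 0, 0, 0, 0]
    - [0.888, -0.538, 0, 0, 0, 0, 0]

```text
time_s: 0.85
eef_pos: [0.3622, -0.2656, 0.2311]
tcp_rot: [-3.141, -0.0, 0.444]
ft_force: [-0.3, -0.8, 0.5]
gripper_width: 0.0852
gripper_force: 0.0
```

Emit:
step_arm:
  commands:
    - [0.888, -0.538, 0, 0, 0, 0, 0]
    - [0.888, -0.538, 0, 0, 0, 0, 0]
    - [0.888, -0.538, 0, 0, 0, 0, 0]

```text
time_s: 1.23
eef_pos: [0.4312, -0.1628, 0.2309]
tcp_rot: [-3.141, 0.0, 0.443]
ft_force: [0.2, -0.1, -0.4]
gripper_width: 0.0854
gripper_force: 0.0
```

Emit:
step_arm:
  commands:
    - [0.888, -0.538, 0, 0, 0, -0.2156, 0]
    - [0.888, -0.538, 0, 0, 0, -0.2156, 0]
    - [0.888, -0.538, 0, 0, 0, -0.2156, 0]
    - [0.888, -0.538, 0, 0, 0, -0.2156, 0]
    - [0.888, -0.538, 0, 0, 0, -0.2156, 0]
    - [0.888, -0.538, 0, 0, 0, -0.2156, 0]
    - [0.888, -0.538, 0, 0, 0, -0.2156, 0]
    - [0.888, -0.538, 0, 0, 0, -0.2156, 0]

```text
time_s: 2.22
eef_pos: [0.4989, -0.0637, 0.2308]
tcp_rot: [-3.14, 0.001, 1.792]
ft_force: [-0.4, 0.8, 0.9]
gripper_width: 0.0852
gripper_force: 0.0
```

```bash
cat >> h.py <<'E'
FX=np.array([.572,-.044,0]);FR=R.from_euler('z',.222)
def fx(*p): return FX+FR.apply(np.array(p)/1000)
def go(pos,rpy=None,s=None):
    s=s or arm.read_state();A=R.from_euler('xyz',s["tcp_rot"])
    d=A.inv().apply(np.array(pos)-s["eef_pos"])/.12
    t=(A.inv()*R.from_euler('xyz',rpy)).as_rotvec()/2/np.pi if rpy is not None else np.zeros(3)
    print("at",s["eef_pos"].round(4),s["tcp_rot"].round(3),"F",s["ft_force"].round(1),"w",round(s["gripper_width"],4),"t",round(s["time_s"],2),"q",s["qpos"].round(2));print("shift",d.round(4),"turn",t.round(4))
E
python3 -c "
from h import *
go((.4988,-.0605,.060),(np.pi,0,1.793))"
```

```text
at [ 0.4989 -0.0637  0.2308] [-3.140e+00  1.000e-03  1.792e+00] F [-0.4  0.8  0.9] w 0.0852 t 2.23 q [-0.26 -0.01  0.04  1.62 -0.    1.09]
shift [0.0276 0.0071 1.4237] turn [-0.0002  0.0001 -0.0002]
```

Emit:
step_arm:
  commands:
    - [0.028, 0.007, 0.45, 0, 0, 0, 0]
    - [0.028, 0.007, 0.9, 0, 0, 0, 0]
    - [0.028, 0.007, 0.9, 0, 0, 0, 0]

```text
time_s: 2.6
eef_pos: [0.4926, -0.0581, 0.1159]
tcp_rot: [-3.127, -0.007, 1.79]
ft_force: [-0.8, 0.6, -0.7]
gripper_width: 0.0854
gripper_force: 0.0
```

Emit:
step_arm:
  commands:
    - [0, 0, 0.26, 0, 0, 0, 0]
    - [0, 0, 0.524, 0, 0, 0, 0]
    - [0, 0, 0.524, 0, 0, 0, 0]
    - [0, 0, 0.524, 0, 0, 0, 0.3]
  grip_force: 25

```text
time_s: 3.1
eef_pos: [0.5015, -0.0588, 0.0637]
tcp_rot: [3.137, 0.002, 1.791]
ft_force: [0.5, 0.6, 0.3]
gripper_width: 0.0699
gripper_force: 0.0
```

Emit:
step_arm:
  commands:
    - [0, 0, 0, 0, 0, 0, 1]
    - [0, 0, 0, 0, 0, 0, 1]
    - [0, 0, 0, 0, 0, 0, 1]
    - [0, 0, 0, 0, 0, 0, 1]
    - [0, 0, 0, 0, 0, 0, 1]
    - [0, 0, 0, 0, 0, 0, 1]

```text
time_s: 3.85
eef_pos: [0.4991, -0.0586, 0.0628]
tcp_rot: [-3.141, 0.003, 1.792]
ft_force: [-4.8, -1.7, 6.6]
gripper_width: 0.0412
gripper_force: 25.4
```

Emit:
step_arm:
  commands:
    - [0, 0, -0.1, 0, 0, 0, 1]
    - [0, 0, -0.2, 0, 0, 0, 1]
    - [0, 0, -0.4, 0, 0, 0, 1]
    - [0, 0, -0.7, 0, 0, 0, 1]
    - [0, 0, -0.95, 0, 0, 0, 1]
    - [0, 0, -0.95, 0, 0, 0, 1]

```text
time_s: 4.6
eef_pos: [0.502, -0.0575, 0.1789]
tcp_rot: [3.133, 0.003, 1.793]
ft_force: [0.8, 0.2, 0.3]
gripper_width: 0.0412
gripper_force: 25.6
```

```bash
python3 -c "
from h import *
go((.4538,-.3133,.10),(np.pi,0,1.793))
f=arm.grab_frame('side');cv2.imwrite('pics/s1.png',cv2.resize(f['img'][150:400,200:500],None,fx=2.4,fy=2.4))"
```

```text
at [ 0.502  -0.0575  0.1789] [3.133e+00 3.000e-03 1.793e+00] F [0.8 0.2 0.3] w 0.0412 t 4.6 q [-0.25 -0.02 -0.07  1.51  0.    1.1 ]
shift [-1.9889 -0.8673  0.6561] turn [ 0.0013  0.0004 -0.    ]
```

View pics/s1.png

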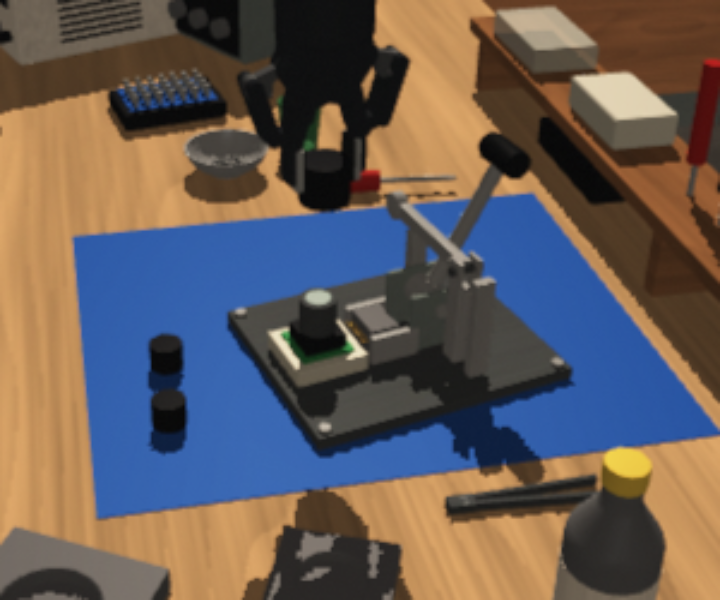

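The side view shows the cap upright in the fingers, near (325,178) in the crop, and the lens bare at (318,300). I carry it to the small holder.

Emit:
step_arm:
  commands:
    - [-0.5, -0.217, 0, 0, 0, 0, 1]
    - [-0.994, -0.434, 0, 0, 0, 0, 1]
    - [-0.994, -0.434, 0, 0, 0, 0, 1]
    - [-0.994, -0.434, 0, 0, 0, 0, 1]

```text
time_s: 5.15
eef_pos: [0.474, -0.1849, 0.1732]
tcp_rot: [-3.141, -0.002, 1.791]
ft_force: [-0.7, 0.2, -0.1]
gripper_width: 0.0408
gripper_force: 25.6
```

Emit:
step_arm:
  commands:
    - [-0.5, -0.217, 0, 0, 0, 0, 1]
    - [-0.994, -0.434, 0.2, 0, 0, 0, 1]
    - [-0.994, -0.434, 0.66, 0, 0, 0, 1]
    - [-0.994, -0.434, 0.66, 0, 0, 0, 1]
    - [-0.994, -0.434, 0.66, 0, 0, 0, 1]
    - [-0.994, -0.434, 0.66, 0, 0, 0, 1]

```text
time_s: 5.9
eef_pos: [0.4528, -0.3136, 0.0991]
tcp_rot: [3.137, 0.005, 1.795]
ft_force: [-0.2, -0.1, -0.2]
gripper_width: 0.0415
gripper_force: 25.6
```

```bash
python3 -c "
from h import *
go((.4538,-.3133,.022),(np.pi,0,1.793))
f=arm.grab_frame('top');P=cloud(f);g=f['img']
k=(P[...,2]>.01)&(P[...,2]<.02);k[:225]=0;k[275:]=0;k[:,:415]=0;k[:,470:]=0
print(k.sum(),P[k].mean(0))
f=arm.grab_frame('side');cv2.imwrite('pics/s2.png',cv2.resize(f['img'][300:450,250:430],None,fx=3.5,fy=3.5))"
```

```text
at [ 0.4528 -0.3136  0.0991] [3.137 0.005 1.795] F [-0.2 -0.1 -0.2] w 0.0415 t 5.9 q [-0.73  0.12 -0.09  1.36  0.    0.62]
shift [0.0038 0.0063 0.6423] turn [0.0007 0.0008 0.0003]
251 [ 0.46753122 -0.28747987  0.01446415]
```

View pics/s2.png

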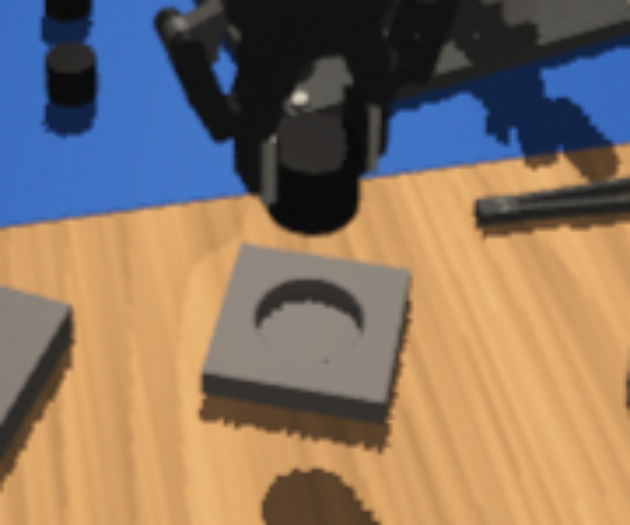

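The side view crop shows the cap above the small holder, with its bottom centre at about (312,199) and the recess rim centre at about (309,322). I'll compare the two with rays.

```bash
python3 - <<'E'
from h import *
f=arm.grab_frame("side");K=f["K"];M=R.from_euler('xyz',f["orientation"]).as_matrix();e=f["eye"]
def ray(u,v,z):
    d=M@np.array([(u-K[0,2])/K[0,0],(v-K[1,2])/K[1,1],1]);return e+d*(z-e[2])/d[2]
def px(p):
    c=M.T@(np.array(p)-e);return K[:2,:2]@(c[:2]/c[2])+K[:2,2]
crop=lambda u,v:(u/3.5+250,v/3.5+300)
print("rim",ray(*crop(309,321),.014))
for z in(.083,.0863,.09):print("cap bottom c",ray(*crop(312,199),z))
# predicted outlines in crop
t=np.linspace(0,2*np.pi,73)
for n,c,r in(("rim",(.4538,-.3133,.014),.025),("capbot",(.4528,-.3136,.0863),.021),("captop",(.4528,-.3136,.1223),.021)):
    q=np.array([px((c[0]+r*np.cos(a),c[1]+r*np.sin(a),c[2])) for a in t]);q=(q-[250,300])*3.5
    print(n,q.min(0).round(),q.max(0).round())
E
```

```text
rim [ 0.45301182 -0.31519764  0.014     ]
cap bottom c [ 0.45439084 -0.30907393  0.083     ]
cap bottom c [ 0.45350542 -0.31260339  0.0863    ]
cap bottom c [ 0.45251268 -0.31656066  0.09      ]
rim [256. 279.] [364. 359.]
capbot [264. 169.] [358. 234.]
captop [264. 107.] [361. 171.]
```

Emit:
step_arm:
  commands:
    - [0, 0.006, 0.2, 0, 0, 0, 1]
    - [0, 0.006, 0.4, 0, 0, 0, 1]
    - [0, 0.006, 0.52, 0, 0, 0, 1]
    - [0, 0.006, 0.58, 0, 0, 0, 1]
    - [0, 0.006, 0.62, 0, 0, 0, 1]
    - [0, 0.006, 0.65, 0, 0, 0, 1]
    - [0, 0.006, 0.65, 0, 0, 0, 1]

```text
time_s: 6.92
eef_pos: [0.4513, -0.3134, 0.0188]
tcp_rot: [3.141, 0.001, 1.792]
ft_force: [-1.8, 1.7, 4.8]
gripper_width: 0.0409
gripper_force: 26.0
```

Emit:
step_arm:
  commands:
    - [0, 0, 0, 0, 0, 0, 0.4]
    - [0, 0, 0, 0, 0, 0, 0.3]
    - [0, 0, 0, 0, 0, 0, 0]
    - [0, 0, 0, 0, 0, 0, 0]
    - [0, 0, -0.2, 0, 0, 0, 0]
    - [0, 0, -0.5, 0, 0, 0, 0]
    - [0, 0, -0.9, 0, 0, 0, 0]
    - [0, 0, -0.9, 0, 0, 0, 0]

```text
time_s: 7.92
eef_pos: [0.4535, -0.3153, 0.1307]
tcp_rot: [3.136, 0.008, 1.792]
ft_force: [0.0, 0.1, 0.1]
gripper_width: 0.0853
gripper_force: 0.0
```

Emit:
step_arm:
  commands:
    - [0, 0, -0.4, 0, 0, 0, 0]
    - [0, 0, -0.7, 0, 0, 0, 0]
    - [0.95, 0.5, -0.8, 0, 0, 0, 0]
    - [0.95, 0.5, -0.8, 0, 0, 0, 0]
    - [0.95, 0.5, -0.8, 0, 0, 0, 0]

```text
time_s: 8.55
eef_pos: [0.4849, -0.185, 0.2211]
tcp_rot: [3.141, -0.001, 1.798]
ft_force: [0.4, -0.6, 1.3]
gripper_width: 0.0851
gripper_force: 0.0
```

```bash
python3 -c "
from h import *
print(fx(39,75,100))
go(fx(39,75,200),(np.pi,0,1.793))
f=arm.grab_frame('side');P=cloud(f)
k=P[...,2]>.036;k[:300]=0;k[420:]=0;k[:,:300]=0;k[:,380:]=0
if k.sum(): print(k.sum(),P[k].mean(0),P[k].max(0))
cv2.imwrite('pics/s3.png',cv2.resize(f['img'][140:440,220:480],None,fx=2,fy=2))"
```

```text
[0.59352933 0.03774649 0.1       ]
at [ 0.4849 -0.185   0.2211] [ 3.141e+00 -1.000e-03  1.798e+00] F [ 0.4 -0.6  1.3] w 0.0851 t 8.55 q [-0.49  0.03  0.06  1.6   0.    0.85]
shift [1.6049 1.3001 0.1782] turn [ 0.0001 -0.0002  0.0008]
453 [ 0.44282699 -0.34913889  0.07351491] [ 0.47182141 -0.29410053  0.63230397]
```

View pics/s3.png

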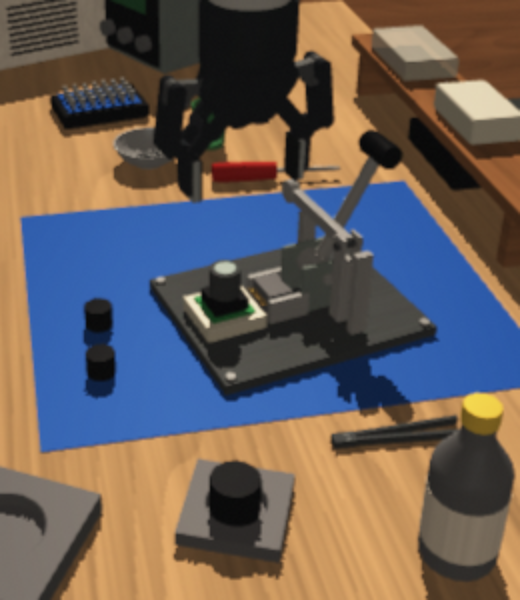

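The side view shows the cap standing level in the recess of the small holder at (235,492). The catch tab is at (290,188) in the crop. Next is the catch.

Emit:
step_arm:
  commands:
    - [0.4, 0.32, 0, 0, 0, 0, 0]
    - [0.8, 0.65, 0, 0, 0, 0, 0]
    - [0.8, 0.65, 0, 0, 0, 0, 0]
    - [0.8, 0.65, 0, 0, 0, 0, 0]

```text
time_s: 9.1
eef_pos: [0.5388, -0.0788, 0.2202]
tcp_rot: [-3.14, 0.0, 1.792]
ft_force: [-0.5, 0.0, 0.7]
gripper_width: 0.086
gripper_force: 0.0
```

Emit:
step_arm:
  commands:
    - [0.4, 0.32, 0, 0, 0, 0, 0]
    - [0.8, 0.65, 0, 0, 0, 0, 0]
    - [0.8, 0.65, 0.2, 0, 0, 0, 0]
    - [0.8, 0.65, 0.2, 0, 0, 0, 0]
    - [0.8, 0.65, 0.2, 0, 0, 0, 0]

```text
time_s: 9.72
eef_pos: [0.5939, 0.0312, 0.1976]
tcp_rot: [-3.141, 0.0, 1.79]
ft_force: [0.3, -0.3, -0.2]
gripper_width: 0.0854
gripper_force: 0.0
```

```bash
python3 -c "
from h import *
go(fx(39,75,81),(np.pi,0,1.793))
f=arm.grab_frame('top');P=cloud(f);k=(P[...,2]>.09)&(P[...,2]<.12);k[:165]=0;k[215:]=0;k[:,:296]=0;k[:,345:]=0
p=FR.inv().apply(P[k]-FX)*1000
for a in range(-30,95,12):
    s=p[(p[:,1]>=a)&(p[:,1]<a+12)]
    if len(s):print(a,len(s),np.median(s,0).round(1),s[:,0].min().round(),s[:,0].max().round(),s[:,1].max().round())
"
```

```text
at [0.5939 0.0312 0.1976] [-3.141  0.     1.79 ] F [ 0.3 -0.3 -0.2] w 0.0854 t 9.72 q [-0.06  0.23  0.23  1.57 -0.    1.29]
shift [0.0546 0.0088 0.9715] turn [-0.      0.     -0.0005]
-30 2 [ 41.7 -18.3 104.9] 41.0 43.0 -18.0
-18 27 [ 38.6 -11.  106.5] 33.0 64.0 -6.0
-6 57 [ 49.   -0.  105.6] 34.0 62.0 6.0
6 27 [ 39.4  11.1 106.7] 33.0 62.0 18.0
18 22 [ 37.4  23.9 105. ] 34.0 44.0 29.0
30 17 [ 36.2  34.2 105.2] 32.0 43.0 37.0
```

Emit:
step_arm:
  commands:
    - [0.055, 0.01, 0.4, 0, 0, 0, 0]
    - [0.055, 0.01, 0.8, 0, 0, 0, 0]
    - [0.055, 0.01, 0.97, 0, 0, 0, 0]
    - [0.055, 0.01, 0.97, 0, 0, 0, 0.4]
    - [0.055, 0.01, 0.97, 0, 0, 0, 0.6]
    - [0.055, 0.01, 0.97, 0, 0, 0, 0.7]
    - [0.055, 0.01, 0.97, 0, 0, 0, 0.8]
    - [0.055, 0.01, 0.97, 0, 0, 0, 1]
  grip_force: 25

```text
time_s: 10.78
eef_pos: [0.5931, 0.0393, 0.0823]
tcp_rot: [-3.14, 0.001, 1.792]
ft_force: [-3.6, -1.0, 4.0]
gripper_width: 0.0112
gripper_force: 28.4
```

Emit:
step_arm:
  commands:
    - [0, 0, 0, 0, 0, 0, 1]
    - [0, 0, 0, 0, 0, 0, 1]
    - [0, 0, 0, 0, 0, 0, 1]

```text
time_s: 11.15
eef_pos: [0.5931, 0.0393, 0.0822]
tcp_rot: [-3.14, 0.001, 1.792]
ft_force: [-4.6, -1.5, 6.1]
gripper_width: 0.0115
gripper_force: 28.5
```

```bash
python3 -c "
from h import *
s=arm.read_state();go(s['eef_pos'],(np.pi,0,1.793))
print((FR.inv().apply(s['eef_pos']-FX)*1000).round(1))
for a in (.25,.5,.75,1,1.25,1.5,1.75,2,2.2): print(a,(np.array([ (np.cos(a)-1), -np.sin(a)])).round(3))"
```

```text
at [0.5931 0.0393 0.0822] [-3.140e+00  1.000e-03  1.792e+00] F [-4.6 -1.5  6.1] w 0.0115 t 11.15 q [-0.05  0.25  0.02  1.35 -0.    1.3 ]
shift [0. 0. 0.] turn [-0.0002  0.0002 -0.0001]
[39.  76.6 82.2]
0.25 [-0.031 -0.247]
0.5 [-0.122 -0.479]
0.75 [-0.268 -0.682]
1 [-0.46  -0.841]
1.25 [-0.685 -0.949]
1.5 [-0.929 -0.997]
1.75 [-1.178 -0.984]
2 [-1.416 -0.909]
2.2 [-1.589 -0.808]
```

The opening of 11.5 mm fits the 12 mm tab. Now I swing it along its arc.

Emit:
step_arm:
  commands:
    - [-0.031, 0, -0.247, 0, 0, 0, 1]
    - [-0.122, 0, -0.479, 0, 0, 0, 1]
    - [-0.268, 0, -0.682, 0, 0, 0, 1]
    - [-0.46, 0, -0.841, 0, 0, 0, 1]
    - [-0.685, 0, -0.949, 0, 0, 0, 1]
    - [-0.929, 0, -0.997, 0, 0, 0, 1]
    - [-0.929, 0, -0.997, 0, 0, 0, 1]
    - [-0.929, 0, -0.997, 0, 0, 0, 1]

```text
time_s: 12.15
eef_pos: [0.6177, -0.0707, 0.2017]
tcp_rot: [-3.14, 0.004, 1.791]
ft_force: [-4.0, -3.1, 3.6]
gripper_width: 0.0116
gripper_force: 26.6
```

```bash
python3 -c "
from h import *
s=arm.read_state();go(s['eef_pos'],(np.pi,0,1.793))
print((FR.inv().apply(s['eef_pos']-FX)*1000).round(1))"
```

```text
at [ 0.6177 -0.0707  0.2017] [-3.14   0.004  1.791] F [-4.  -3.1  3.6] w 0.0116 t 12.15 q [-0.22  0.3   0.33  1.6  -0.    1.13]
shift [0. 0. 0.] turn [-0.0003  0.0006 -0.0003]
[ 38.7 -36.1 201.7]
```

Emit:
step_arm:
  commands:
    - [-0.249, 0, 0.013, 0, 0, 0, 1]
    - [-0.487, 0, 0.088, 0, 0, 0, 1]
    - [-0.66, 0, 0.189, 0, 0, 0, 1]
    - [-0.66, 0, 0.189, 0, 0, 0, 1]
    - [-0.66, 0, 0.189, 0, 0, 0, 0.6]
    - [-0.66, 0, 0.189, 0, 0, 0, 0.5]
    - [-0.66, 0, 0.189, 0, 0, 0, 0.4]
    - [-0.66, 0, 0.189, 0, 0, 0, 0.4]

```text
time_s: 13.15
eef_pos: [0.636, -0.1457, 0.1777]
tcp_rot: [3.141, -0.0, 1.793]
ft_force: [0.1, 0.3, -0.4]
gripper_width: 0.0515
gripper_force: 0.0
```

Emit:
step_arm:
  commands:
    - [0, 0, -0.3, 0, 0, 0, 0.3]
    - [0, 0, -0.5, 0, 0, 0, 0]
    - [0, 0, -0.5, 0, 0, 0, 0]
    - [0, 0, -0.5, 0, 0, 0, 0]

```text
time_s: 13.65
eef_pos: [0.6356, -0.146, 0.2367]
tcp_rot: [-3.141, -0.001, 1.793]
ft_force: [-0.2, 0.2, -0.1]
gripper_width: 0.0853
gripper_force: 0.0
```

```bash
python3 -c "
from h import *
s=arm.read_state();A=R.from_euler('xyz',s['tcp_rot'])
go(fx(97,0,240),(np.pi,0,.222))
go(fx(97,0,240),(np.pi,0,.222+np.pi))
f=arm.grab_frame('side');P=cloud(f);p=FR.inv().apply(P.reshape(-1,3)-FX).reshape(P.shape)*1000
k=(p[...,2]>100)&(p[...,2]<175)&(p[...,0]>25)&(p[...,0]<55)&(p[...,1]<-50)&(p[...,1]>-180)
print(k.sum(),p[k].min(0),p[k].max(0))
cv2.imwrite('pics/s4.png',cv2.resize(f['img'][120:440,220:480],None,fx=1.8,fy=1.8))"
```

```text
at [ 0.6356 -0.146   0.2367] [-3.141e+00 -1.000e-03  1.793e+00] F [-0.2  0.2 -0.1] w 0.0853 t 13.65 q [-0.33  0.4   0.53  1.7   0.    1.02]
shift [ 0.9463  0.478  -0.0274] turn [-2.0e-04  0.0e+00  2.5e-01]
at [ 0.6356 -0.146   0.2367] [-3.141e+00 -1.000e-03  1.793e+00] F [-0.2  0.2 -0.1] w 0.0853 t 13.65 q [-0.33  0.4   0.53  1.7   0.    1.02]
shift [ 0.9463  0.478  -0.0274] turn [-0.0e+00 -2.0e-04 -2.5e-01]
424 [  26.76897016 -167.47040164  100.06610016] [ 45.48435127 -50.43607838 163.78337019]
```

View pics/s4.png

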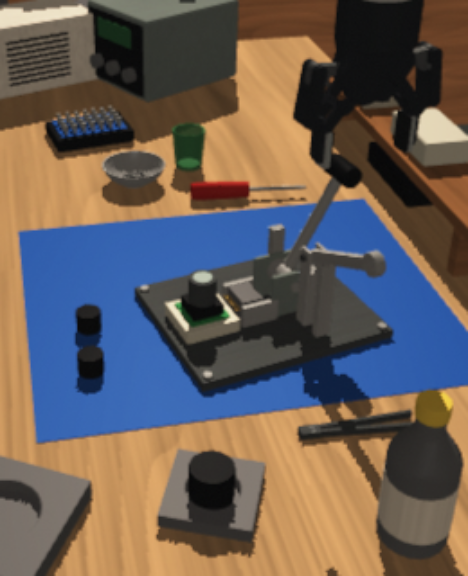

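The view shows the catch flipped over to the right, with its tab at (375,262), and the lever free at rest, its grip at (340,170). I now turn the tool to grip the cross grip by its ends.

Emit:
step_arm:
  commands:
    - [0.3, 0.15, -0.03, 0, 0, -0.25, 0]
    - [0.6, 0.3, -0.03, 0, 0, -0.25, 0]
    - [0.946, 0.478, -0.03, 0, 0, -0.25, 0]
    - [0.946, 0.478, -0.03, 0, 0, -0.25, 0]
    - [0.946, 0.478, -0.03, 0, 0, -0.25, 0]
    - [0.946, 0.478, -0.03, 0, 0, -0.25, 0]
    - [0.946, 0.478, -0.03, 0, 0, -0.25, 0]
    - [0.946, 0.478, -0.03, 0, 0, -0.25, 0]

```text
time_s: 14.7
eef_pos: [0.6661, -0.0227, 0.2391]
tcp_rot: [3.141, -0.003, -2.985]
ft_force: [-0.1, -0.7, 0.3]
gripper_width: 0.0853
gripper_force: 0.0
```

Emit:
step_arm:
  commands:
    - [0, 0, 0, 0, 0, 0, 0]
    - [0, 0, 0, 0, 0, 0, 0]
    - [0, 0, 0, 0, 0, 0, 0]

```text
time_s: 15.08
eef_pos: [0.6667, -0.0229, 0.241]
tcp_rot: [3.141, -0.001, -2.992]
ft_force: [0.2, 0.3, 0.0]
gripper_width: 0.0855
gripper_force: 0.0
```

```bash
python3 -c "
from h import *
go(fx(97,0,150),(np.pi,0,.222+np.pi))
f=arm.grab_frame('side');P=cloud(f);p=FR.inv().apply(P.reshape(-1,3)-FX).reshape(P.shape)*1000
k=(p[...,2]>155)&(p[...,2]<192)&(p[...,0]>70)&(p[...,0]<125)&(p[...,1]<40)&(p[...,1]>-40)
print(k.sum(),p[k].min(0),p[k].max(0))
"
```

```text
at [ 0.6667 -0.0229  0.241 ] [ 3.141e+00 -1.000e-03 -2.992e+00] F [0.2 0.3 0. ] w 0.0855 t 15.07 q [-0.13  0.45  0.6   1.72 -0.   -0.28]
shift [-4.00e-04  1.70e-03  7.58e-01] turn [ 0.     -0.0001 -0.0116]
303 [ 79.72234884 -27.38797034 155.6381878 ] [107.91461357  22.469098   186.33294679]
```

Emit:
step_arm:
  commands:
    - [0, 0, 0.2, 0, 0, -0.0116, 0]
    - [0, 0, 0.5, 0, 0, -0.0116, 0]
    - [0, 0, 0.758, 0, 0, -0.0116, 0]
    - [0, 0, 0.758, 0, 0, -0.0116, 0.2]
    - [0, 0, 0.758, 0, 0, -0.0116, 0.3]
    - [0, 0, 0.758, 0, 0, -0.0116, 0.4]
    - [0, 0, 0.758, 0, 0, -0.0116, 0.6]
    - [0, 0, 0.758, 0, 0, -0.0116, 1]
  grip_force: 50

```text
time_s: 16.12
eef_pos: [0.6682, -0.0226, 0.1532]
tcp_rot: [-3.141, 0.005, -2.918]
ft_force: [0.0, 0.7, 5.5]
gripper_width: 0.0451
gripper_force: 52.2
```

Emit:
step_arm:
  commands:
    - [0, 0, 0, 0, 0, 0, 1]
    - [0, 0, 0, 0, 0, 0, 1]
    - [0, 0, 0, 0, 0, 0, 1]

```text
time_s: 16.5
eef_pos: [0.6682, -0.0226, 0.1532]
tcp_rot: [-3.141, 0.005, -2.918]
ft_force: [0.5, 0.3, 5.1]
gripper_width: 0.0456
gripper_force: 52.2
```

```bash
python3 -c "
from h import *
s=arm.read_state();go(s['eef_pos'],(np.pi,0,.222+np.pi))
print((FR.inv().apply(s['eef_pos']-FX)*1000).round(1))
for a in (.1,.2,.3,.4,.5,.6,.7,.75): print(a,(140/120*np.array([np.sin(.5)-np.sin(.5-a),-(np.cos(.5-a)-np.cos(.5))])).round(3))"
```

```text
at [ 0.6682 -0.0226  0.1532] [-3.141  0.005 -2.918] F [0.5 0.3 5.1] w 0.0456 t 16.5 q [-0.13  0.42  0.38  1.53  0.   -0.36]
shift [0. 0. 0.] turn [-0.0001  0.0007  0.0003]
[ 98.5  -0.3 153.2]
0.1 [ 0.105 -0.051]
0.2 [ 0.215 -0.091]
0.3 [ 0.328 -0.12 ]
0.4 [ 0.443 -0.137]
0.5 [ 0.559 -0.143]
0.6 [ 0.676 -0.137]
0.7 [ 0.791 -0.12 ]
0.75 [ 0.848 -0.107]
```

Gripped: the opening of 45.6 mm fits the 46 mm grip. I pull along the arc.

Emit:
step_arm:
  commands:
    - [0.105, 0, -0.051, 0, 0, 0, 1]
    - [0.215, 0, -0.091, 0, 0, 0, 1]
    - [0.328, 0, -0.12, 0, 0, 0, 1]
    - [0.443, 0, -0.137, 0, 0, 0, 1]
    - [0.559, 0, -0.143, 0, 0, 0, 1]
    - [0.676, 0, -0.137, 0, 0, 0, 1]
    - [0.791, 0, -0.12, 0, 0, 0, 1]
    - [0.791, 0, -0.12, 0, 0, 0, 1]

```text
time_s: 17.5
eef_pos: [0.5786, -0.0426, 0.1683]
tcp_rot: [3.142, 0.013, -2.917]
ft_force: [5.6, 3.9, 3.8]
gripper_width: 0.0447
gripper_force: 52.6
```

Emit:
step_arm:
  commands:
    - [0.03, 0, 0.006, 0, 0, 0, 1]
    - [0.03, 0, 0.006, 0, 0, 0, 1]
    - [0.03, 0, 0.006, 0, 0, 0, 1]

```text
time_s: 17.88
eef_pos: [0.5761, -0.0432, 0.1679]
tcp_rot: [3.142, 0.014, -2.917]
ft_force: [7.0, 4.6, 4.3]
gripper_width: 0.0453
gripper_force: 52.6
```

```bash
python3 -c "
from h import *
s=arm.read_state();go(s['eef_pos'])
print((FR.inv().apply(s['eef_pos']-FX)*1000).round(1), FR.inv().apply(s['ft_force']).round(1))
f=arm.grab_frame('side');cv2.imwrite('pics/s5.png',cv2.resize(f['img'][140:440,220:480],None,fx=2,fy=2))"
```

```text
at [ 0.5761 -0.0432  0.1679] [ 3.142  0.014 -2.917] F [7.  4.6 4.3] w 0.0453 t 17.88 q [-0.19  0.16  0.1   1.49  0.01 -0.42]
shift [0. 0. 0.] turn [0. 0. 0.]
[ 4.200e+00 -1.000e-01  1.679e+02] [7.8 2.9 4.3]
```

View pics/s5.png

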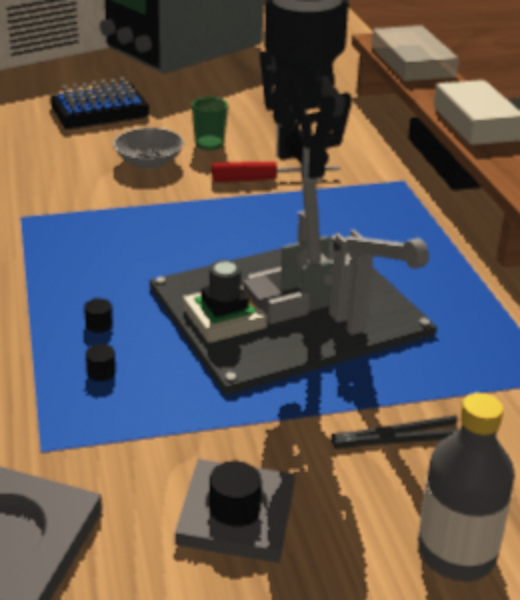

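The lever is leaning slightly towards the robot and the slide is close to the board, with about 8 N, roughly the spring alone. I press further until the stop shows in the force.

Emit:
step_arm:
  commands:
    - [0.03, 0, 0.008, 0, 0, 0, 1]
    - [0.03, 0, 0.008, 0, 0, 0, 1]
    - [0.03, 0, 0.008, 0, 0, 0, 1]
  grip_force: 70

```text
time_s: 18.3
eef_pos: [0.5735, -0.0438, 0.1674]
tcp_rot: [-3.142, 0.017, -2.917]
ft_force: [9.0, 5.9, 5.6]
gripper_width: 0.0453
gripper_force: 71.1
```

Emit:
step_arm:
  commands:
    - [0.03, 0, 0.008, 0, 0, 0, 1]
    - [0.03, 0, 0.008, 0, 0, 0, 1]
    - [0.03, 0, 0.008, 0, 0, 0, 1]

```text
time_s: 18.68
eef_pos: [0.5701, -0.0445, 0.1667]
tcp_rot: [-3.141, 0.017, -2.916]
ft_force: [8.5, 5.7, 5.0]
gripper_width: 0.0452
gripper_force: 71.5
```

Emit:
step_arm:
  commands:
    - [0.02, 0, 0.004, 0, 0, 0, 1]
    - [0.02, 0, 0.004, 0, 0, 0, 1]
    - [0.02, 0, 0.004, 0, 0, 0, 1]

```text
time_s: 19.05
eef_pos: [0.5681, -0.045, 0.1663]
tcp_rot: [-3.141, 0.018, -2.915]
ft_force: [8.5, 5.7, 5.1]
gripper_width: 0.0453
gripper_force: 71.4
```

```bash
cat > m.py <<'E'
from h import *
s=arm.read_state();print((FR.inv().apply(s['eef_pos']-FX)*1000).round(1), FR.inv().apply(s['ft_force']).round(1))
f=arm.grab_frame('side');P=cloud(f);p=FR.inv().apply(P.reshape(-1,3)-FX).reshape(P.shape)*1000
k=(abs(p[...,0]-20)<50)&(abs(p[...,1])<15)&(p[...,2]>108)&(p[...,2]<150)
q=p[k]
for z in range(108,150,6):
    t=q[(q[:,2]>=z)&(q[:,2]<z+6)]
    if len(t):print(z,len(t),np.median(t,0).round(1),np.ptp(t[:,0]).round(1))
a=np.polyfit(q[:,2],q[:,0],1);print("lean",np.arctan(a[0]),"x at 50",np.polyval(a,50),"x at 187",np.polyval(a,187))
cv2.imwrite('pics/s6.png',cv2.resize(f['img'][190:330,290:430],None,fx=4,fy=4,interpolation=cv2.INTER_CUBIC))
E
python3 m.py
```

```text
[-4.000e+00 -1.000e-01  1.663e+02] [9.5 3.6 5.1]
108 17 [ 15.   -5.3 111.4] 12.3
114 20 [ 13.2  -5.1 117.7] 12.3
120 15 [ 12.1  -3.9 123. ] 14.5
126 16 [ 13.1  -4.6 128.4] 11.8
132 20 [ 10.1  -5.2 135.2] 13.8
138 18 [  8.   -4.4 141.1] 11.9
144 17 [  8.   -5.1 147.9] 12.1
lean -0.19425609738308872 x at 50 27.40989531349601 x at 187 0.4569267067899574
```

View pics/s6.png

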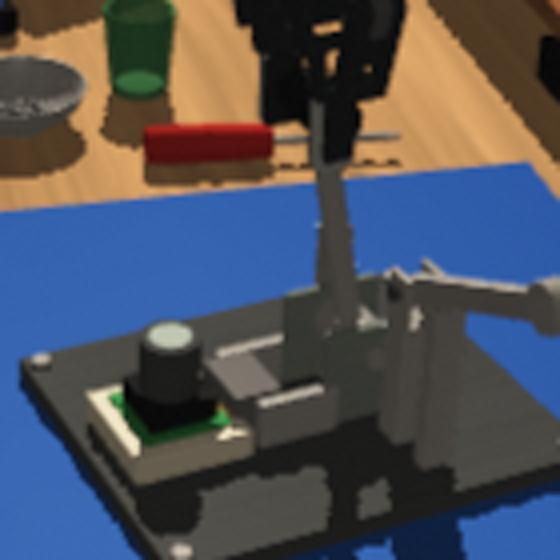

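The slide at (240,380) is up against the board. The lever's lean measures -0.194 against a stop at -0.2. One more small pull will show whether it is at the stop.

Emit:
step_arm:
  commands:
    - [0.03, 0, 0.006, 0, 0, 0, 1]
    - [0.03, 0, 0.006, 0, 0, 0, 1]
    - [0.03, 0, 0.006, 0, 0, 0, 1]

```text
time_s: 19.48
eef_pos: [0.5665, -0.0454, 0.1659]
tcp_rot: [-3.141, 0.022, -2.915]
ft_force: [12.7, 6.6, 3.5]
gripper_width: 0.0452
gripper_force: 71.3
```

```bash
python3 m.py|grep -v '^1'
```

```text
[-5.700e+00 -1.000e-01  1.659e+02] [13.9  3.6  3.5]
lean -0.1950502469755773 x at 50 26.685082106915363 x at 187 -0.3809137711913664
```

Emit:
step_arm:
  commands:
    - [0.03, 0, 0.006, 0, 0, 0, 1]
    - [0.03, 0, 0.006, 0, 0, 0, 1]
    - [0.03, 0, 0.006, 0, 0, 0, 1]

```text
time_s: 19.9
eef_pos: [0.5662, -0.0455, 0.1658]
tcp_rot: [-3.141, 0.029, -2.914]
ft_force: [20.1, 7.6, 2.8]
gripper_width: 0.045
gripper_force: 71.6
```

```bash
python3 m.py|grep -v '^1'
```

```text
[ -6.   -0.2 165.8] [21.3  3.   2.8]
lean -0.2245915381720175 x at 50 28.9360621344604 x at 187 -2.3609784484900445
```

The position has stalled while the force rose to 21 N, so the lever is at its stop. I hold briefly to check that it doesn't slip, then hand in.

Emit:
step_arm:
  commands:
    - [0, 0, 0, 0, 0, 0, 1]
    - [0, 0, 0, 0, 0, 0, 1]
    - [0, 0, 0, 0, 0, 0, 1]
    - [0, 0, 0, 0, 0, 0, 1]
    - [0, 0, 0, 0, 0, 0, 1]
    - [0, 0, 0, 0, 0, 0, 1]

```text
time_s: 20.7
eef_pos: [0.5662, -0.0454, 0.1657]
tcp_rot: [-3.141, 0.029, -2.914]
ft_force: [20.9, 8.1, 1.5]
gripper_width: 0.0451
gripper_force: 71.6
```

```bash
python3 m.py|grep -v '^1'; python3 -c "
from plant import arm
print(arm.finish_job())"
```

```text
[-6.000e+00 -1.000e-01  1.657e+02] [22.2  3.3  1.5]
lean -0.21134335177104868 x at 50 27.773321193119365 x at 187 -1.6196489461140757
the job is handed in; nothing more can be done
None
```

Job handed in at about 21 s: the cap sits upright in the 84 mm holder, the catch is flipped over to the right, and the lever is gripped and held at its stop with about 22 N; the hand-in gave no verdict.

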